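Mesh the hand drive of an indexing turntable and index it

TASK

The hand drive of the little indexing turntable is in neutral. Take the black knob, ease it down and rock it round by feel until its hidden teeth drop in and it goes fully down, without forcing tooth on tooth; then turn the table with the knob until the red line on the table stands at the yellow pointer, and let go. Handle only the knob, and leave the flux bottle and the meter box where they stand.

Things in the scene. Friction and masses are not known exactly. Their poses are not given: they have to be found in the camera images.
- head: fixed round grey base of the turntable, 206 mm across, 12 mm high, on the bench; origin at the centre of its underside on the vertical axis shared by table, spindle and knob, z up; its -x axis points from the axis to the yellow pointer. Place and yaw vary.
- table: the aluminium turntable: disc 164 mm across, top 27.5 mm above the bench, a small green circuit board on it across from the red line; origin on the axis, 12.5 mm above the bench, -x axis towards the red line. It turns stiffly (0.20 N m friction). Disc and teeth bear at most 25 N in all; the robot must not touch disc or board.
- table_angle (a joint): angle of the turntable about the vertical axis, rad, positive counter-clockwise from above; 0 when the red line on the table (at its rim, across from the green board) stands exactly at the yellow pointer. Starts 0.45 to 1.0 rad counter-clockwise of it; no stops in the way.
- knob (a joint): how far the knob is pushed down, m: 0 = up in neutral (starts 0 to 2 mm down), 0.012 = fully down on its stop. It needs about 2 N to move down and stays where it is left. Meshed and fully down, it turns the table with about 5 degrees of play.
- knob_grip (a point): fixed point on the axis, 85 mm above the bench: middle of the knob's grip when the knob is up; the grip sinks below it by knob. The grip is a black knurled cylinder 35 mm across, 34 mm high (68 to 102 mm above the bench when up). The knob turns endlessly both ways with its spindle, lightly (0.01 N m).
- pointer (a point): inner tip of the yellow pointer, 83.5 mm from the axis and 30.5 mm above the bench, on a yellow block 33 mm high fixed to the base
- red_line (a point): outer end of the red line on the table's top, 81.5 mm from the axis, 28 mm above the bench; turns with the table
- flux_bottle: loose white bottle with a red cap, 38 mm across, 90 mm high, origin under its centre; to be left alone
- meter_box: loose grey box with two round fittings, 69x70x40 mm, origin under its centre; to be left alone
- skirt_rim (a point): fixed point on the axis, 40.5 mm above the bench: where the lower rim of the knob's skirt is when the knob is up. The skirt is aluminium, 66 mm across, directly below the grip, and hides the teeth.
- tooth_tops (a point): fixed point on the axis at the height of the table's tooth tops, 37.5 mm above the bench. 6 wide steel teeth, 10 mm high, stand in a ring of 17 to 26 mm radius, one every 60 degrees, and turn with the disc. Pressed with 3 to 8 N, the dogs slide over the tops without moving the disc; much harder, or on a tooth's edge, they may carry it along unmeshed.
- dog_tips (a point): fixed point on the axis, 41.5 mm up: height of the flat tips of the knob's 3 dog pins (6 mm thick, 120 degrees apart, hidden, at an unknown angle) when up. They meet the tooth tops at knob 0.004 unless over gaps, which come every 60 degrees (2.5 degrees spare each way). Sprung: yield at 2 N, then 5 N per mm more travel; held on tooth tops, the knob springs back up when let go.
There are look-alikes about, which are no part of the job. There is more than one size of the head; the one meant has the size given above.

How it is judged:
By the outcome, as a careful person would: the job done as asked, in the order asked, and still so for the second after the job is handed in, with the robot touching nothing.
It also fails if it takes over 72 s, if anything falls off the work surface, if the arm or the gripper's body presses on something with over 40 N, if the wrist force passes 120 N, or if a joint passes its speed limit or range.

ROBOT

A 6-joint arm with a two-finger parallel gripper is mounted at the origin on a cart in front of the work surface, level with it; the furniture and walls round the work are solid. World frame = base frame: x ahead of the robot, y to its left, z up, the work surface at z = 0. Lengths are in mm, angles in degrees, forces in N, time in s.
With the tool pointing down it reaches from about 300 to 850 mm from the base axis. Payload 4.2 kg.
Tool frame: the origin (TCP) lies at the very end of the fingers, on their centre line; the grasp point (between the pads) lies 19 mm behind it; z points along the fingers, y is the line along which they close (so a half turn about z gives the same grasp; the last joint's range is limited). The gripper opens to 91 mm and grips with 3 to 60 N. Pads are 32 mm wide; open, the fingers measure 118 mm over their backs; the gripper's body (76 mm by 178 mm) begins 60 mm behind the grasp point.
Start: joints at [-69.901, 18.312, 89.639, -0, 72.044, -1.146], TCP at [208.362, -535.937, 213.976] pointing down, gripper open.
Joint ranges: [-177.97, 177.97], [-48.28, 115.42], [12.27, 149.76], [-77.06, 257.06], [2.81, 150.46], [-146.56, 146.56]. Speed limits (degrees/s): [147.25, 147.25, 180, 180, 180, 180].

INTERFACE

Orientations are given as [roll, pitch, yaw] about the fixed x, y, z axes, in that order (R = Rz(yaw) Ry(pitch) Rx(roll)).
In Python, from workcell import env, eyes gives the robot as it stands.
- The arm moves only by the tool send_rows, never from a script. Its argument "targets" is text: rows parted by semicolons, each of 7 numbers parted by spaces: the shift along the tool's x, y, z in m, then the turn, a rotation vector about the tool's x, y, z in degrees, then the opening in per cent of the stroke, from 0 (shut) to 100 (fully open). A call has 1 to 12 rows; each row is the pose to reach, as a shift and turn from the pose commanded when the call began, along the tool's axes at that moment; what a row does not reach only later rows make up. A row lasts 1/12 s, in which the tool goes at most 41.7 mm and 7.16 degrees, less where a joint would pass 70% of its speed; a pose out of reach is approached as far as the arm can. A call with a gripper value outside its range is refused whole. The fingers move at their own pace and stop on an object; "grip_force" is the grip in N (left out, the last holds). Time passes only in rows, so rows that repeat a pose let the fingers close. It gives the time, the measured TCP pose, the force, the opening and the grip force at its end, in the units of the state.
- env.state(): the state, without advancing time (a new reading comes with each control period).
- eyes.grab_frame(name): name is "scene" or "top"; returns a dict with "image" (400x640x3 uint8, blue, green, red), "fovy" (degrees; the focal length in pixels is half the picture's height over the tangent of half this angle, whatever the lens; pixels are square), "cx", "cy" (the principal point, pixels), "eye" and "attitude" of the camera in the world. Camera axes: x right, y up, looking along -z (the intrinsics and any distortion apply to the point x, -y, -z); pixel columns grow to the right and rows downward; lengths in mm; the calibration is good to about 2 mm. A picture is of the moment at which its call begins. There is no depth.
- env.job_done(): hands the job in; it is judged then, once.
The state is a dict: "time_s": time; "qpos": joint angles; "qvel": joint speeds; "effort": joint torques, N m; "ee_pos": TCP position; "ee_rot": TCP orientation; "force": force on the tool from outside, world axes, zero at the start; "torque": the same for the moment, N m; "gripper_width": finger opening in mm; "gripper_force": force on a finger pad.
Only numpy, scipy, OpenCV 4.12 (cv2) and the standard library are available. Lean on these libraries where they do the work, as an engineer would, in place of code of your own. Each camera call takes 0.05 s, during which the arm holds its last target. There are 200 camera calls.

## Working session

There is one attempt and no reset: what is moved stays moved. The work goes in short steps, Python scripts to look and compute and a tool call to move; the robot and the scene stay as the last step left them, time stands still between calls to the robot, and variables do not carry over. Pictures are saved under pics/ and viewed, at most 10 in all, crops included, and the job is handed in when it is done.

Besides the shell and the picture viewer there is one more tool, called after "Call:" as name(argument=value, ...) on one line, values as JSON. send_rows: Moves the arm, as the interface text tells. Its arguments: {"type":"object","properties":{"targets":{"type":"string"},"grip_force":{"type":"number"}},"required":["targets"]}

```bash
ls; mkdir -p pics; python3 - <<'E'
from workcell import env, eyes
import cv2
print(env.state())
for n in("scene","top"):
    f=eyes.grab_frame(n); cv2.imwrite(f"pics/{n}0.png",f["image"]); print({k:v for k,v in f.items() if k!="image"})
E
```

```text
pics
{'time_s': 0.0, 'qpos': array([-6.99007844e+01,  1.83496210e+01,  8.97069478e+01,  1.05555247e-03,
        7.20435059e+01, -1.14571080e+00]), 'qvel': array([ 0.03095379,  0.00802131, -0.00385224,  0.00949083, -0.05957472,
       -0.10331382]), 'effort': array([-1.10987126e-03, -4.12462807e+01, -2.31974065e+01,  7.22593954e-02,
        4.55880084e-02, -1.45615868e-04]), 'ee_pos': array([ 208.18671561, -535.43936593,  213.1368628 ]), 'ee_rot': array([-1.79899965e+02, -3.00436916e-03,  2.12445975e+01]), 'force': array([ 0.46047645, -0.80496003,  0.65292432]), 'torque': array([ 0.02773956,  0.03379086, -0.03976953]), 'gripper_force': 0.0, 'gripper_width': 91.29031916967354}
{'fovy': 50.85400924627798, 'cx': 319.6384519317068, 'cy': 197.96284584678955, 'eye': array([-55.3133689 , 731.53147625, 816.80436626]), 'attitude': array([  55.42839937,    0.4324416 , -142.54321587])}
{'fovy': 43.442039872114385, 'cx': 316.85644864548505, 'cy': 194.75025545281304, 'eye': array([ 378.1287864 ,  -97.56319568, 1790.75160907]), 'attitude': array([ 6.05160106e+00,  3.66649539e-02, -9.14017631e+01])}
```

View pics/scene0.png

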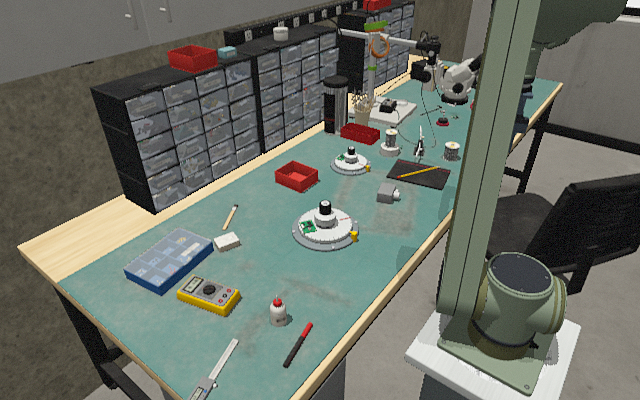

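View pics/top0.png

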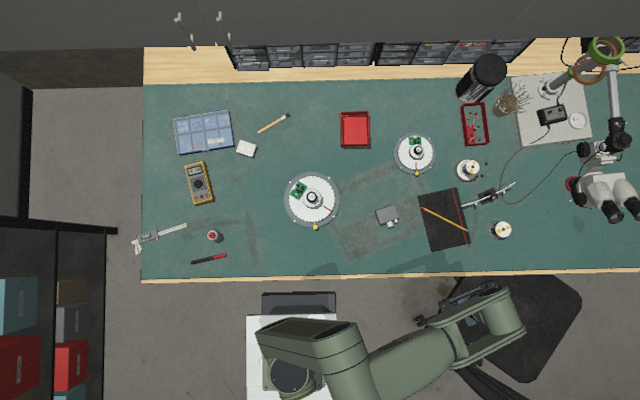

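The large turntable is at about (312,199) in top and (325,225) in scene, with the red line at about (330,209) and the pointer at about (316,226) in top. Next I'll measure it.

```bash
cat > h.py <<'E'
from workcell import env, eyes
import cv2, numpy as np
from scipy.spatial.transform import Rotation as R
def grab(n):
    f=eyes.grab_frame(n); f["R"]=R.from_euler("xyz",f["attitude"],degrees=True).as_matrix()
    f["f"]=200/np.tan(np.radians(f["fovy"]/2)); return f
def ray(f,p,z):
    d=f["R"]@np.array([(p[0]-f["cx"])/f["f"],-(p[1]-f["cy"])/f["f"],-1]); return (f["eye"]+d*(z-f["eye"][2])/d[2])
def proj(f,P):
    c=f["R"].T@(np.asarray(P,float)-f["eye"]); return np.array([f["cx"]-f["f"]*c[0]/c[2],f["cy"]+f["f"]*c[1]/c[2]])
def blobs(f,kind,box):
    x0,y0,x1,y1=box; im=f["image"][y0:y1,x0:x1]; h=cv2.cvtColor(im,cv2.COLOR_BGR2HSV); H,S,V=cv2.split(h)
    m={"yellow":(H>18)&(H<34)&(S>130)&(V>100),"red":((H<8)|(H>172))&(S>60)&(V>90),"black":(V<50),"green":(H>45)&(H<85)&(S>120)}[kind]
    n,l,s,c=cv2.connectedComponentsWithStats(m.astype(np.uint8))
    return [(s[i,4],c[i]+[x0,y0],l==i) for i in range(1,n) if s[i,4]>2]
E
python3 - <<'E'
from h import *
for n,b in(("scene",(280,185,375,260)),("top",(275,165,350,240))):
    f=grab(n)
    for k,z in(("yellow",33),("red",28),("black",95)):
        for a,c,_ in blobs(f,k,b): print(n,k,a,c.round(1),ray(f,c,z).round(1))
    x0,y0,x1,y1=b
    cv2.imwrite(f"pics/{n}1.png",cv2.resize(f["image"][y0:y1,x0:x1],None,fx=7,fy=7,interpolation=cv2.INTER_CUBIC))
E
```

```text
scene yellow 58 [353.4 235.5] [445.9 -74.1  33. ]
scene red 129 [298.4 187.3] [ 743.4 -181.    28. ]
scene red 3 [346. 218.] [ 514.1 -135.7   28. ]
scene red 3 [341. 219.] [ 523.5 -122.3   28. ]
scene black 102 [324.9 209.3] [538.4 -59.8  95. ]
scene black 3 [319.7 226.3] [502.2  12.6  95. ]
scene black 3 [327. 227.] [484.3   2.9  95. ]
scene black 3 [349.  244.3] [395.4  26.5  95. ]
top yellow 21 [314.8 226.1] [454.4 -91.1  33. ]
top red 12 [327.5 208.5] [ 515.4 -137.3   28. ]
top black 3 [297.7 185.3] [591.7 -36.4  95. ]
top black 8 [313.  200.5] [538.6 -87.3  95. ]
```

View pics/scene1.png

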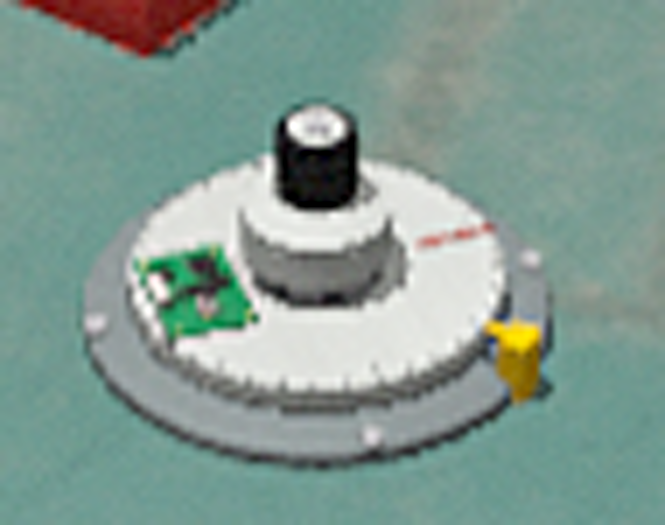

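View pics/top1.png

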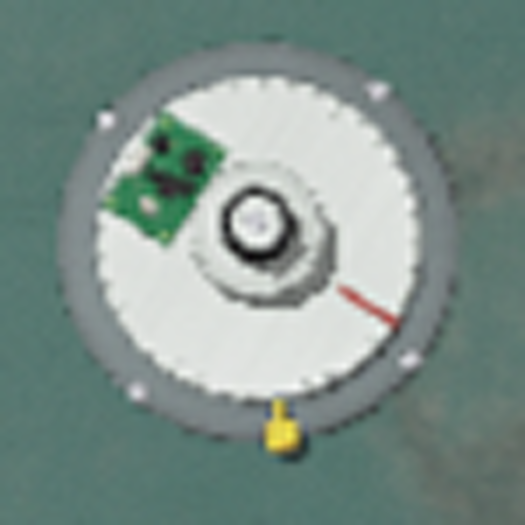

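Both crops show the right turntable. In the top crop the knob top is at (258,222), the line end at (398,325) and the pointer tip at (279,402). In the scene crop the knob top is at (318,128), the line end at (492,228) and the pointer tip at (488,327).

```bash
python3 - <<'E'
from h import *
for n,b,pts in(("scene",(280,185,375,260),{"knobtop":((318,128),102),"line":((492,228),28),"ptr":((488,327),30.5)}),("top",(275,165,350,240),{"knobtop":((258,222),102),"line":((398,325),28),"ptr":((279,402),30.5)})):
    f=grab(n); x0,y0,x1,y1=b
    for k,(p,z) in pts.items(): print(n,k,ray(f,(np.array(p)+.5)/7-.5+[x0,y0],z).round(1))
    h=cv2.cvtColor(f["image"][y0:y1,x0:x1],cv2.COLOR_BGR2HSV)
    print(h[5,5],h[35,8] if n=="top" else h[45,14])
    # base outline: non-bench (low saturation) ; rays of outline onto z=12, circle fit
    for nm,m,z in(("base",(h[...,1]<50),12),("disc",(h[...,2]>175)&(h[...,1]<40),27.5)):
        cs,_=cv2.findContours(m.astype(np.uint8),cv2.RETR_EXTERNAL,cv2.CHAIN_APPROX_NONE)
        c=max(cs,key=cv2.contourArea); hull=cv2.convexHull(c)[:,0]+[x0,y0]
        P=np.array([ray(f,p,z)[:2] for p in hull])
        (cx,cy),r=cv2.minEnclosingCircle(P.astype(np.float32))
        s=np.linalg.lstsq(np.c_[2*P,np.ones(len(P))],(P**2).sum(1),rcond=None)[0]
        print(n,nm,s[:2].round(1),np.sqrt(s[2]+s[0]**2+s[1]**2).round(1),(round(cx,1),round(cy,1),round(r,1)))
E
```

```text
scene knobtop [551.7 -77.9 102. ]
scene line [ 507.  -146.5   28. ]
scene ptr [467.9 -85.5  30.5]
[ 79  55 159] [165   3 202]
scene base [ 551.5 -152.7] 167.7 (565.6, -157.0, 189.8)
scene disc [553.4 -78. ] 82.0 (555.1, -77.4, 83.9)
top knobtop [552.4 -82.4 102. ]
top line [ 506.2 -150.9   28. ]
top ptr [468.9 -90.1  30.5]
[ 83  67 121] [ 86  30 128]
top base [ 532.8 -117.3] 133.4 (518.9, -113.0, 148.6)
top disc [552.5 -81.2] 80.5 (552.9, -80.9, 81.3)
```

Call:
send_rows(targets="0.486 -0.300 0.014 0 0 -61 100;0.486 -0.300 0.014 0 0 -61 100;0.486 -0.300 0.014 0 0 -61 100;0.486 -0.300 0.014 0 0 -61 100;0.486 -0.300 0.014 0 0 -61 100;0.486 -0.300 0.014 0 0 -61 100;0.486 -0.300 0.014 0 0 -61 100;0.486 -0.300 0.014 0 0 -61 100;0.486 -0.300 0.014 0 0 -61 100;0.486 -0.300 0.014 0 0 -61 100;0.486 -0.300 0.014 0 0 -61 100;0.486 -0.300 0.014 0 0 -61 100")

```text
time_s: 1.3
ee_pos: [510.5, -135.2, 201.8]
ee_rot: [180.0, 0.0, 82.3]
force: [0.8, -1.5, 0.3]
gripper_width: 91.2
gripper_force: 0.0
```

Call:
send_rows(targets="0.062 0.0346 0.03 0 0 0 100;0.062 0.0346 0.05 0 0 0 100;0.062 0.0346 0.05 0 0 0 100;0.062 0.0346 0.05 0 0 0 100;0.062 0.0346 0.05 0 0 0 100")

```text
time_s: 1.72
ee_pos: [552.1, -80.6, 151.7]
ee_rot: [-180.0, 0.0, 82.3]
force: [0.3, -0.8, 0.5]
gripper_width: 91.2
gripper_force: 0.0
```

```bash
python3 - <<'E'
from h import *
s=env.state(); print(s["ee_pos"],s["ee_rot"],s["qpos"],s["force"])
f=grab("scene"); cv2.imwrite("pics/s2.png",cv2.resize(f["image"][150:270,260:400],None,fx=5,fy=5,interpolation=cv2.INTER_CUBIC))
p=s["ee_pos"]; print((proj(f,p)-[260,150])*5, proj(f,[552.5,-80,102]))
E
```

```text
[552.0915278  -80.55661711 151.68941698] [-1.79957947e+02  3.69983555e-02  8.22834607e+01] [-9.45956178e+00  1.94865953e+01  9.73675774e+01 -4.28696314e-02
  6.31867422e+01 -1.72365741e+00] [ 0.2707111  -0.80421768  0.46226313]
[327.22965612 191.53317213] [325.21707192 202.44001468]
```

View pics/s2.png

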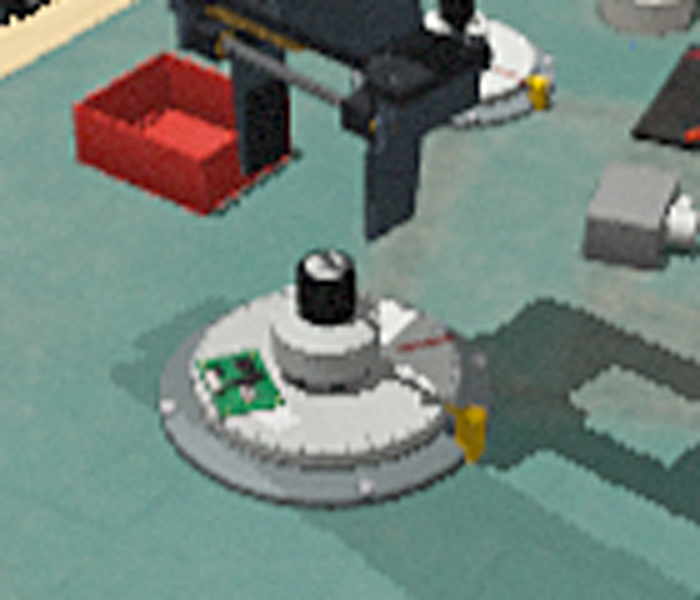

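The open fingers straddle the knob, whose top is at (325,265) in the crop with the finger tips at (262,175) and (378,242). I'll go down and close lightly.

Call:
send_rows(targets="0 0 0.04 0 0 0 100;0 0 0.07 0 0 0 100;0 0 0.077 0 0 0 100;0 0 0.077 0 0 0 60;0 0 0.077 0 0 0 50", grip_force=5)

```text
time_s: 2.18
ee_pos: [553.2, -81.4, 76.4]
ee_rot: [179.9, 0.0, 82.2]
force: [0.6, -0.6, -0.2]
gripper_width: 80.6
gripper_force: 0.0
```

Call:
send_rows(targets="0 0 0 0 0 0 44;0 0 0 0 0 0 44;0 0 0 0 0 0 41;0 0 0 0 0 0 41")

```text
time_s: 2.52
ee_pos: [552.9, -80.5, 75.8]
ee_rot: [179.9, 0.0, 82.2]
force: [-0.2, 0.3, -0.2]
gripper_width: 54.2
gripper_force: 0.0
```

Call:
send_rows(targets="0 0 0 0 0 0 36;0 0 0 0 0 0 36;0 0 0 0 0 0 36;0 0 0 0 0 0 36;0 0 0 0 0 0 36;0 0 0 0 0 0 36")

```text
time_s: 3.02
ee_pos: [552.4, -80.3, 74.8]
ee_rot: [180.0, 0.0, 82.2]
force: [-0.1, -0.5, 1.2]
gripper_width: 35.0
gripper_force: 5.0
```

Call:
send_rows(targets="0 0 0 0 0 0 30;0 0 0 0 0 0 30;0 0 0 0 0 0 30;0 0 0 0 0 0 30", grip_force=30)

```text
time_s: 3.35
ee_pos: [552.4, -80.3, 74.8]
ee_rot: [180.0, 0.0, 82.2]
force: [0.4, -0.6, 1.5]
gripper_width: 34.7
gripper_force: 30.0
```

Call:
send_rows(targets="0 0 0.0005 0 0 0 30;0 0 0.001 0 0 0 30;0 0 0.001 0 0 0 30")

```text
time_s: 3.6
ee_pos: [552.4, -80.3, 73.7]
ee_rot: [180.0, 0.0, 82.2]
force: [0.3, -0.3, 1.5]
gripper_width: 34.3
gripper_force: 30.0
```

```bash
python3 - <<'E'
from h import *
for i in range(4):
    s=env.state(); print(s["ee_pos"].round(2),s["force"].round(2),s["torque"].round(3),s["effort"].round(2)); grab("scene")
E
```

```text
[552.37 -80.32  73.65] [ 0.35 -0.27  1.54] [ 0.019 -0.112 -0.023] [-2.200e-01 -4.139e+01 -1.846e+01 -4.000e-02  3.000e-02  0.000e+00]
[552.37 -80.31  73.63] [-0.06  0.2   2.15] [ 0.024 -0.104 -0.008] [-2.300e-01 -4.145e+01 -1.846e+01 -4.000e-02  5.000e-02  0.000e+00]
[552.36 -80.34  73.63] [ 0.14 -0.72  1.04] [ 0.078 -0.089  0.018] [ -0.24 -41.48 -18.47  -0.05   0.06   0.  ]
[552.38 -80.33  73.64] [-0.01  0.42  0.93] [ 0.129 -0.187  0.053] [ -0.24 -41.52 -18.47  -0.05   0.08   0.  ]
```

Call:
send_rows(targets="0 0 0.0005 0 0 0 30;0 0 0.001 0 0 0 30;0 0 0.001 0 0 0 30")

```text
time_s: 4.05
ee_pos: [552.3, -80.4, 72.6]
ee_rot: [180.0, 0.0, 82.2]
force: [-0.3, 0.9, 1.1]
gripper_width: 34.5
gripper_force: 30.0
```

Call:
send_rows(targets="0 0 0.0005 0 0 0 30;0 0 0.0005 0 0 0 30")

```text
time_s: 4.22
ee_pos: [552.3, -80.3, 72.1]
ee_rot: [180.0, 0.0, 82.2]
force: [-0.0, 0.8, 0.5]
gripper_width: 34.4
gripper_force: 30.0
```

Call:
send_rows(targets="0 0 0.0005 0 0 0 30;0 0 0.0005 0 0 0 30")

```text
time_s: 4.38
ee_pos: [552.4, -80.3, 71.7]
ee_rot: [180.0, 0.0, 82.2]
force: [0.1, -0.6, 1.3]
gripper_width: 34.1
gripper_force: 30.0
```

Call:
send_rows(targets="0 0 0.0004 0 0 0 30;0 0 0.0004 0 0 0 30")

```text
time_s: 4.55
ee_pos: [552.3, -80.3, 71.2]
ee_rot: [180.0, 0.0, 82.2]
force: [0.1, 1.2, 1.7]
gripper_width: 34.5
gripper_force: 30.0
```

Call:
send_rows(targets="0 0 0.0004 0 0 0 30;0 0 0.0004 0 0 0 30")

```text
time_s: 4.72
ee_pos: [552.4, -80.3, 70.9]
ee_rot: [180.0, 0.0, 82.2]
force: [0.9, 0.7, 3.1]
gripper_width: 34.4
gripper_force: 30.0
```

Call:
send_rows(targets="0 0 0.0004 0 0 0 30;0 0 0.0004 0 0 0 30;0 0 0.0004 0 0 0 30")

```text
time_s: 4.97
ee_pos: [552.4, -80.3, 70.7]
ee_rot: [180.0, 0.0, 82.2]
force: [-0.7, 0.7, 4.8]
gripper_width: 34.2
gripper_force: 30.0
```

Call:
send_rows(targets="0 0 0.0003 0 0 0 30;0 0 0.0003 0 0 0 30;0 0 0.0003 0 0 0 30")

```text
time_s: 5.22
ee_pos: [552.4, -80.3, 70.5]
ee_rot: [180.0, 0.0, 82.2]
force: [-0.2, 1.4, 4.3]
gripper_width: 34.3
gripper_force: 30.0
```

Call:
send_rows(targets="0 0 0 0 0 -2 30;0 0 0 0 0 -4 30;0 0 0 0 0 -4 30")

```text
time_s: 5.47
ee_pos: [552.3, -80.4, 70.5]
ee_rot: [180.0, 0.0, 86.3]
force: [-0.5, 0.8, 5.9]
gripper_width: 34.5
gripper_force: 30.0
```

Call:
send_rows(targets="0 0 0 0 0 -2 30;0 0 0 0 0 -3.5 30;0 0 0 0 0 -3.5 30")

```text
time_s: 5.72
ee_pos: [552.3, -80.3, 70.4]
ee_rot: [180.0, 0.0, 89.8]
force: [-1.5, 1.4, 4.1]
gripper_width: 34.5
gripper_force: 30.0
```

Call:
send_rows(targets="0 0 0.0001 0 0 -2 30;0 0 0.0002 0 0 -3.5 30;0 0 0.0002 0 0 -3.5 30")

```text
time_s: 5.97
ee_pos: [552.2, -80.4, 69.7]
ee_rot: [-180.0, 0.0, 93.2]
force: [0.1, 0.8, 1.8]
gripper_width: 34.6
gripper_force: 30.0
```

The force fell and the knob dropped about 0.7 mm, so this may be a gap. I'll ease it down.

Call:
send_rows(targets="0 0 0.0005 0 0 0 30;0 0 0.0008 0 0 0 30;0 0 0.0008 0 0 0 30")

```text
time_s: 6.22
ee_pos: [552.2, -80.3, 68.9]
ee_rot: [-180.0, -0.0, 93.2]
force: [-0.0, 0.5, 0.6]
gripper_width: 34.3
gripper_force: 30.0
```

Call:
send_rows(targets="0 0 0.0005 0 0 0 30;0 0 0.001 0 0 0 30;0 0 0.0015 0 0 0 30;0 0 0.002 0 0 0 30;0 0 0.002 0 0 0 30")

```text
time_s: 6.63
ee_pos: [552.2, -80.3, 67.0]
ee_rot: [-180.0, 0.0, 93.2]
force: [-0.4, 1.3, 0.6]
gripper_width: 34.4
gripper_force: 30.0
```

Call:
send_rows(targets="0 0 0.0005 0 0 0 30;0 0 0.001 0 0 0 30;0 0 0.0015 0 0 0 30;0 0 0.0015 0 0 0 30")

```text
time_s: 6.97
ee_pos: [552.2, -80.3, 65.6]
ee_rot: [-180.0, 0.0, 93.2]
force: [-0.7, 0.7, 1.0]
gripper_width: 34.1
gripper_force: 30.0
```

Call:
send_rows(targets="0 0 0.0005 0 0 0 30;0 0 0.001 0 0 0 30;0 0 0.0015 0 0 0 30;0 0 0.0015 0 0 0 30")

```text
time_s: 7.3
ee_pos: [552.2, -80.4, 64.1]
ee_rot: [-180.0, 0.0, 93.2]
force: [0.0, -0.2, 1.6]
gripper_width: 34.3
gripper_force: 30.0
```

Call:
send_rows(targets="0 0 0.0004 0 0 0 30;0 0 0.0006 0 0 0 30;0 0 0.0006 0 0 0 30")

```text
time_s: 7.55
ee_pos: [552.2, -80.3, 63.5]
ee_rot: [-180.0, 0.0, 93.2]
force: [-1.0, 0.7, 1.4]
gripper_width: 34.7
gripper_force: 30.0
```

Call:
send_rows(targets="0 0 0.0004 0 0 0 30;0 0 0.0004 0 0 0 30;0 0 0.0004 0 0 0 30")

```text
time_s: 7.8
ee_pos: [552.3, -80.4, 63.1]
ee_rot: [-180.0, 0.0, 93.2]
force: [-1.3, 0.4, 1.5]
gripper_width: 34.4
gripper_force: 30.0
```

Call:
send_rows(targets="0 0 0.0004 0 0 0 30;0 0 0.0004 0 0 0 30;0 0 0.0004 0 0 0 30")

```text
time_s: 8.05
ee_pos: [552.3, -80.3, 62.9]
ee_rot: [-180.0, 0.0, 93.2]
force: [-1.8, 1.5, 3.2]
gripper_width: 34.6
gripper_force: 30.0
```

Call:
send_rows(targets="0 0 0.0003 0 0 0 30;0 0 0.0003 0 0 0 30;0 0 0.0003 0 0 0 30")

```text
time_s: 8.3
ee_pos: [552.3, -80.3, 62.9]
ee_rot: [180.0, 0.0, 93.2]
force: [-1.3, 0.9, 4.6]
gripper_width: 34.1
gripper_force: 30.0
```

Call:
send_rows(targets="0 0 0.0004 0 0 0 30;0 0 0.0004 0 0 0 30;0 0 0.0004 0 0 3 30;0 0 0.0004 0 0 6 30;0 0 0.0004 0 0 9 30;0 0 0.0004 0 0 12 30;0 0 0.0004 0 0 15 30;0 0 0.0004 0 0 18 30;0 0 0.0004 0 0 21 30;0 0 0.0004 0 0 24 30;0 0 0.0004 0 0 24 30;0 0 0.0004 0 0 24 30", grip_force=45)

```text
time_s: 9.3
ee_pos: [552.6, -80.4, 62.8]
ee_rot: [179.9, -0.0, 69.3]
force: [-1.6, 1.4, 6.1]
gripper_width: 34.0
gripper_force: 45.0
```

```bash
cat > m.py <<'E'
from h import *
C=np.array([552.4,-80.3]); 
def ang(n,b):
    f=grab(n); s=env.state(); print(s["ee_rot"][2].round(2),s["force"].round(1),s["torque"].round(2))
    for k,z in(("red",28),("yellow",33)):
        for a,c,m in blobs(f,k,b):
            ys,xs=np.nonzero(m); P=np.array([ray(f,(x+b[0],y+b[1]),z)[:2] for x,y in zip(xs,ys)])-C
            r=np.hypot(*P.T); 
            if r.max()<110: print(n,k,a,c.round(1),"r",r.min().round(),r.max().round(),"az",(np.degrees(np.arctan2(*P.mean(0)[::-1]))%360).round(1))
    return f
E
python3 - <<'E'
from m import *
f=ang("scene",(280,185,375,260)); ang("top",(275,165,350,240))
cv2.imwrite("pics/s3.png",cv2.resize(f["image"][185:260,280:375],None,fx=8,fy=8,interpolation=cv2.INTER_CUBIC))
E
```

```text
69.26 [-1.6  1.1  6.2] [ 0.13  0.33 -0.01]
scene red 11 [346. 223.] r 48.0 78.0 az 213.5
69.26 [-1.2  0.4  6.3] [0.13 0.34 0.07]
```

View pics/s3.png

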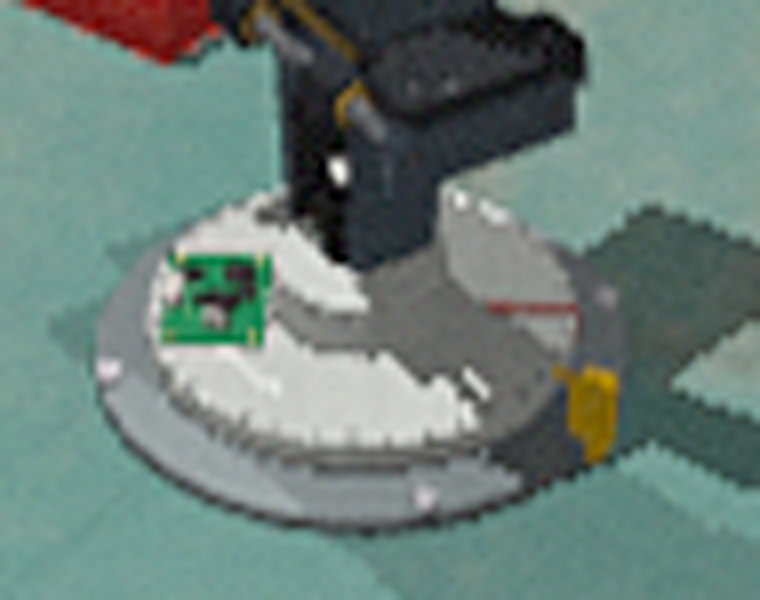

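The table follows the knob. In the crop the line end is at (577,310) and the pointer tip at (557,372), so about 29° remain. I'll turn most of that.

Call:
send_rows(targets="0 0 0 0 0 3 30;0 0 0 0 0 6 30;0 0 0 0 0 9 30;0 0 0 0 0 12 30;0 0 0 0 0 15 30;0 0 0 0 0 18 30;0 0 0 0 0 21 30;0 0 0 0 0 23 30;0 0 0 0 0 23 30;0 0 0 0 0 23 30")

```text
time_s: 10.23
ee_pos: [552.9, -80.5, 62.9]
ee_rot: [179.9, -0.0, 46.3]
force: [-1.0, 0.2, 6.4]
gripper_width: 34.4
gripper_force: 45.0
```

```bash
sed -i 's/V>100/V>60/; s/V>90/V>70/' h.py; sed -i 's/-80.3\]/-77.9]/' m.py; python3 - <<'E'
from m import *
f=ang("scene",(280,185,375,260)); x0,y0=325,205
cv2.imwrite("pics/s4.png",cv2.resize(f["image"][205:250,310:370],None,fx=12,fy=12,interpolation=cv2.INTER_CUBIC))
C3=np.array([552.5,-77.9])
for a in(180,183,185.3,188,191): # crop pixel of candidate line end at that azimuth
    t=np.radians(a); print(a,((proj(f,[*(C3+81.5*np.array([np.cos(t),np.sin(t)])),28])-[310,205]+.5)*12-.5).round(), ((proj(f,[*(C3+83.5*np.array([np.cos(t),np.sin(t)])),30.5])-[310,205]+.5)*12-.5).round())
E
```

```text
46.27 [-1.8  0.8  6.5] [0.08 0.26 0.1 ]
scene red 12 [343.3 227.8] r 48.0 76.0 az 192.4
180 [449. 340.] [456. 335.]
183 [458. 331.] [465. 326.]
185.3 [465. 324.] [472. 318.]
188 [472. 315.] [480. 310.]
191 [479. 305.] [487. 300.]
```

View pics/s4.png

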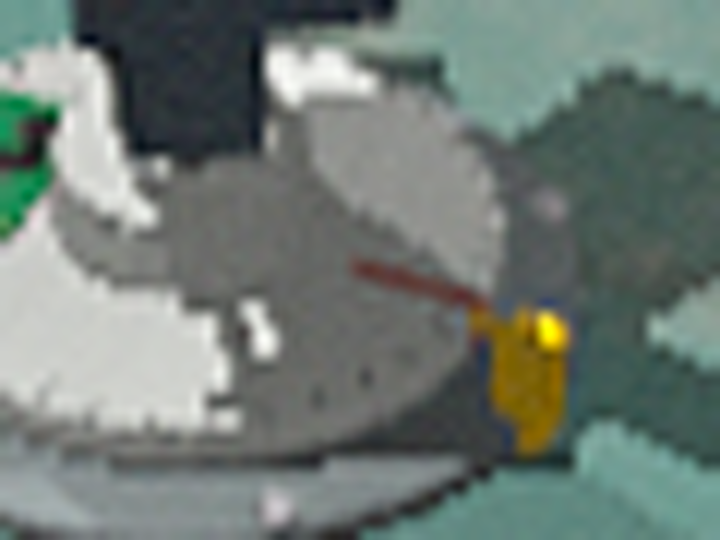

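The line end is at (483,302) and the pointer tip at (470,320), so about 7° remain. I'll turn 5.5° more and then measure finely.

Call:
send_rows(targets="0 0 0 0 0 2 30;0 0 0 0 0 4 30;0 0 0 0 0 5.5 30;0 0 0 0 0 5.5 30;0 0 0 0 0 5.5 30")

```text
time_s: 10.7
ee_pos: [553.0, -80.6, 62.9]
ee_rot: [179.9, -0.0, 40.8]
force: [-0.5, 0.3, 6.5]
gripper_width: 34.5
gripper_force: 45.0
```

```bash
cat > l.py <<'E'
from h import *
# redness-weighted line fit on the table plane, in the world
def line(f,az0,C,w=8):
    im=f["image"].astype(float); t=np.radians(az0); u=np.array([np.cos(t),np.sin(t)]); v=np.array([-u[1],u[0]])
    out=[]
    for r in np.arange(50,78,1.):
        s=np.arange(-w,w+.1,.5); px=np.array([proj(f,[*(C+r*u+a*v),28]) for a in s]).astype(np.float32)
        q=cv2.remap(f["image"],px[None,:,0],px[None,:,1],cv2.INTER_LINEAR)[0].astype(float)
        k=np.clip(q[:,2]-q[:,1]-12,0,None)/(q[:,2]+20)
        if k.sum()>.1: out.append((r,(k*s).sum()/k.sum()))
    o=np.array(out); az=az0+np.degrees(np.arctan2(o[:,1],o[:,0])); p=np.polyfit(o[:,0],o[:,1],1)
    return az.mean().round(2),len(o),"slope",np.degrees(p[0]).round(2)+az0,"off",p[1].round(2)
E
python3 - <<'E'
from l import *
C=np.array([552.5,-77.9])
f=grab("scene"); print(env.state()["ee_rot"],env.state()["torque"])
for a in(186,188): print(line(f,a,C))
cv2.imwrite("pics/s5.png",cv2.resize(f["image"][205:250,310:370],None,fx=12,fy=12,interpolation=cv2.INTER_CUBIC))
# pointer from the first pictures' files
for n,c,h in(("scene",C,(300,190,370,250)),("top",np.array([552.4,-81.6]),(290,200,340,240))):
    f=grab(n); f["image"]=cv2.imread(f"pics/{n}0.png"); print(n,"line start",line(f,236.4,c,6))
    x0,y0,x1,y1=h; q=f["image"][y0:y1,x0:x1].astype(float); k=np.clip(np.minimum(q[...,2],q[...,1])-q[...,0]-40,0,None)
    P=[];W=[]
    for y,x in zip(*np.nonzero(k)):
        p=ray(f,(x+x0,y+y0),30.5)[:2]-c; r=np.hypot(*p); 
        P.append((r,np.degrees(np.arctan2(p[1],p[0]))%360,k[y,x]))
    P=np.array(P)
    for lo,hi in((80,88),(85,95),(95,110)):
        m=(P[:,0]>lo)&(P[:,0]<hi); print(lo,hi,m.sum(),(P[m,1]*P[m,2]).sum()/P[m,2].sum())
E
```

```text
[ 1.79906082e+02 -4.67514352e-02  4.07779114e+01] [0.03528408 0.21107635 0.13950108]
(np.float64(186.51), 28, 'slope', np.float64(186.17), 'off', np.float64(0.37))
(np.float64(186.5), 28, 'slope', np.float64(186.27), 'off', np.float64(0.25))
scene line start (np.float64(236.93), 28, 'slope', np.float64(236.83), 'off', np.float64(0.1))
80 88 3 186.14867167640918
85 95 9 185.7736016096408
95 110 32 183.37457523940668
top line start (np.float64(236.36), 28, 'slope', np.float64(236.66), 'off', np.float64(-0.33))
80 88 4 185.40327545641992
85 95 7 185.01635990168887
95 110 18 185.3933989687849
```

View pics/s5.png

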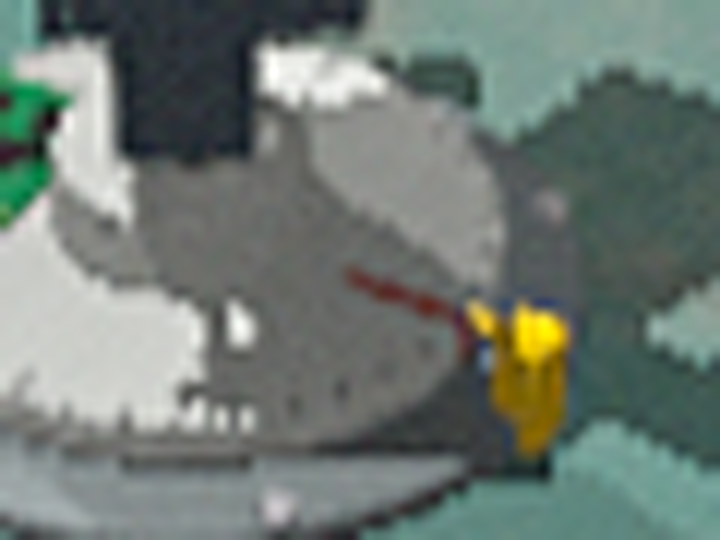

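The line end is at (470,325), about 1° short of the pointer. I'll turn that last bit, unload, let go and rise.

Call:
send_rows(targets="0 0 0 0 0 0.5 30;0 0 0 0 0 1 30;0 0 0 0 0 1 30;0 0 0 0 0 1 30;0 0 -0.0004 0 0 1 30;0 0 -0.0004 0 0 1 30")

```text
time_s: 11.35
ee_pos: [552.9, -80.6, 62.9]
ee_rot: [179.9, -0.0, 39.8]
force: [0.6, -0.0, 4.4]
gripper_width: 33.9
gripper_force: 45.0
```

```bash
python3 - <<'E'
from l import *
f=grab("scene"); print(env.state()["ee_rot"],env.state()["torque"],env.state()["force"])
for a in(185,187): print(line(f,a,np.array([552.5,-77.9])))
E
```

```text
[ 1.79916364e+02 -3.95346978e-02  3.97761586e+01] [0.00287865 0.06592073 0.22202694] [-0.06350871 -0.1254411   4.4647145 ]
(np.float64(185.61), 28, 'slope', np.float64(185.58), 'off', np.float64(0.02))
(np.float64(185.6), 28, 'slope', np.float64(185.46), 'off', np.float64(0.16))
```

Call:
send_rows(targets="0 0 0 0 0 0 40;0 0 0 0 0 0 45;0 0 0 0 0 0 60;0 0 0 0 0 0 70;0 0 0 0 0 0 80;0 0 0 0 0 0 90;0 0 0 0 0 0 90;0 0 0 0 0 0 90")

```text
time_s: 12.07
ee_pos: [552.3, -80.3, 62.4]
ee_rot: [180.0, 0.0, 39.7]
force: [-0.9, -0.5, -0.1]
gripper_width: 78.1
gripper_force: 0.0
```

Call:
send_rows(targets="0 0 -0.02 0 0 0 90;0 0 -0.06 0 0 0 90;0 0 -0.1 0 0 0 90;-0.04 0 -0.12 0 0 0 90;-0.08 0 -0.12 0 0 0 90;-0.12 0 -0.12 0 0 0 90;-0.16 0 -0.12 0 0 0 90;-0.2 0 -0.12 0 0 0 90;-0.24 0 -0.12 0 0 0 90;-0.24 0 -0.12 0 0 0 90")

```text
time_s: 12.9
ee_pos: [362.8, -236.6, 182.6]
ee_rot: [-180.0, 0.2, 39.4]
force: [0.1, 1.6, 0.9]
gripper_width: 81.9
gripper_force: 0.0
```

```bash
python3 - <<'E'
from l import *
print(env.state()["ee_pos"],env.state()["gripper_width"])
ims=[]
for n,c,h in(("scene",np.array([552.5,-77.9]),(300,190,370,250)),("top",np.array([552.4,-81.6]),(280,180,340,240))):
    f=grab(n); print(n,line(f,185.3,c,6)); x0,y0,x1,y1=h
    ims.append(cv2.resize(f["image"][y0:y1,x0:x1],(390,390),interpolation=cv2.INTER_CUBIC))
    q=f["image"][y0:y1,x0:x1].astype(float); k=np.clip(np.minimum(q[...,2],q[...,1])-q[...,0]-40,0,None)
    P=[]
    for y,x in zip(*np.nonzero(k)):
        p=ray(f,(x+x0,y+y0),30.5)[:2]-c; P.append((np.hypot(*p),np.degrees(np.arctan2(p[1],p[0]))%360,k[y,x]))
    P=np.array(P)
    for lo,hi in((80,90),(90,110)):
        m=(P[:,0]>lo)&(P[:,0]<hi); print(lo,hi,m.sum(),(P[m,1]*P[m,2]).sum()/P[m,2].sum())
    b=blobs(f,"black",(300,190,340,240)) if n=="scene" else []
    for a,cc,m in b:
        if a>40: ys,xs=np.nonzero(m); print("knob black",a,cc,ys.min()+190,ys.max()+190)
    if n=="scene": print(proj(f,[552.5,-78,90]),proj(f,[552.5,-78,102]))
cv2.imwrite("pics/end.png",np.hstack(ims))
E
```

```text
[ 362.78635466 -236.6419811   182.60145613] 81.85219241158829
scene (np.float64(185.76), 28, 'slope', np.float64(185.56), 'off', np.float64(0.21))
80 90 5 185.67432782267463
90 110 37 183.6956535409477
knob black 99 [325.02020202 212.54545455] 206 218
[324.81229889 206.06332856] [324.8099806  202.75314981]
top (np.float64(185.04), 28, 'slope', np.float64(186.58), 'off', np.float64(-1.67))
80 90 4 185.42123236478213
90 110 24 185.29324241525927
```

View pics/end.png

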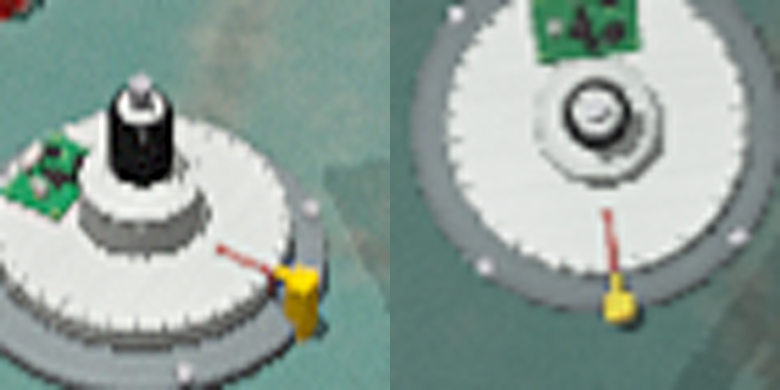

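The red line meets the pointer (left panel about (275,270), right panel about (615,272)), within about 0.4°. The knob is down, its blob about 3 px lower, which is about 12 mm. I'm handing it in.

```bash
python3 -c "
from workcell import env
print(env.job_done())"
```

```text
the job is handed in; nothing more can be done
None
```

The job is handed in: the knob meshed by feel and is fully down on its stop, the red line stands at the yellow pointer to within about 0.4° by camera, and the knob is released with the arm clear.

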